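# Switch over the gas bank and hold the key switch

## Task

On the gas changeover box, turn the green knob clockwise until it clicks over from the white dot to the green dot, and leave it there. Then take the red key from the wooden rack, work it past the sticky pins straight down into the brass lock until its collar is fully home, and only then turn it a quarter turn clockwise, to the stop. The switch springs back, so finish while still gripping the key and holding it turned; leave the jar, carton and phone where they are.

Things in the scene. Friction and masses are not known exactly. Their poses are not given: they have to be found in the camera images.
- panel: Changeover box: grey flat box fixed on the table, 190 (x) x 280 (y) x 62 mm high; origin at the centre of its underside, x away from the robot at yaw 0 (yaw varies up to 20 degrees). Knob on its left at y = +70 mm, lock on its right at y = -70 mm, both axes vertical, at x = 0. Pipe stubs stick out 50 mm at the far (+x) side; gauges and lamps on top are at most 10 mm high.
- knob_grip (a point): On the knob's axis, 21 mm above the box's top. The knob: a black disc, 48 mm across, 8 mm high, with an upright green grip bar, 46 mm long (point x), 13 mm wide (point y, pinch across this), from 8 to 32 mm above the box's top. The axes turn with the knob. A white line on top marks the bar's +x end.
- knob (a joint): Knob angle in rad, growing clockwise seen from above. Stops at 0 (white line at the white dot; start) and 1.2 (at the green dot). An over-centre spring holds it at either stop: up to about 0.1 N m resists the turn as far as the middle (0.6); past that the knob snaps on to 1.2 by itself.
- key_bow (a point): Centre of the key's red bow: 30 wide (point x), 12 thick (point y, pinch across this), 30 mm tall (z, up). Below it: neck 12 x 7 x 8 mm; steel collar 22 x 12 x 4 mm, its underside 27 mm below this point; blade 12 wide (x), 5 thick (y), 28 mm long with a rounded nose. About 45 g. It starts upright in the rack's slot, collar on the rack's top. Half a turn about z leaves it the same.
- key_tip (a point): Lower end of the key's blade, on the key's axis, 55 mm below key_bow; same axes as the key. At home in the lock it is 28 mm below keyhole.
- rack_top (a point): Centre of the top of the wooden key rack, a fixed block 70 (x) x 90 (y) x 45 mm high, at the mouth of its slot (14 mm along x, 7 along y, 36 deep). It may be on the robot's left or right, yaw up to 30 degrees; the key stands in it with the same yaw. Two studs 8 mm across and 12 mm high stand at y = +-32 mm.
- keyhole (a point): Centre of the slot's mouth in the brass cylinder's flat top, 3 mm above the box's top. Slot 14 (point x) x 7 (point y) x 34 mm deep, chamfered; it turns with the cylinder. The key's x goes along the slot's x, either way round. Two sticky pins stick 3.5 mm into its short ends, 11 and 20 mm down, yielding to 5 to 22 N push, less with a wiggle along x. Home: collar on the top, key_bow 27 mm above here.
- lock (a joint): Lock cylinder angle in rad: 0 at the start (slot along the box's y), growing clockwise seen from above to a hard stop at 1.57 (slot along the box's x). A spring returns it to 0 (0.02 N m at 0, 0.1 N m at the stop), so it must be held. The key has some 0.2 rad of play in the slot, so the hand must turn that much further.
- jar_mid (a point): Bystander: white jar with green cap, 68 mm across, 95 mm high, standing on the table on the side away from the rack; this point is half-way up its axis, z up.
- carton_mid (a point): Bystander: white medicine carton with an orange band, 60 x 120 x 40 mm, lying beside the far end of the box; this point is its centre.
- phone_mid (a point): Bystander: black phone, 150 x 74 x 9 mm, lying beside the far end of the box; this point is its centre.
Mind the look-alikes: they are no part of the job. Of the things that look like the part that bears rack_top, take the one that is farthest to the robot's right at the start.

How it is judged (in metres and radians):
On the way, in this order (a step that is already met when the one before it is completed fails the run):
1. the knob has clicked over to the green dot and been let go, the key still in the rack (value of joint knob above 1 rad and contact force between the fingers and knob below 0.3 N and distance of key_bow from where it was at the start of the episode below 0.015 m), for 0.2 s.
2. the key is gripped and lifted clear of the rack (contact force between the fingers and key above 1 N and z of key_tip in the frame of rack_top above 0.004 m), for 0.1 s.
3. the key is fully home in the lock, not yet turned (z of key_tip in the frame of keyhole below -0.025 m and horizontal distance between key_tip and keyhole below 0.004 m and angle between key_tip's own z axis and vertical below 0.15 rad and contact force between the fingers and key above 1 N and value of joint lock below 0.4 rad), for 0.1 s.
4. the key is turned a quarter (z of key_tip in the frame of keyhole below -0.025 m and horizontal distance between key_tip and keyhole below 0.004 m and angle between key_tip's own z axis and vertical below 0.15 rad and contact force between the fingers and key above 1 N and value of joint lock above 1.3 rad), for 0.3 s.
At the end, for the whole second after the job is handed in: The key is upright and home in the lock (collar within 3 mm of its top, within 4 mm of its axis), gripped with 1 N or more, the cylinder held still at 1.3 rad or more against its spring, and the knob past 1.0 rad, untouched, all through the last second (all of step 4 and velocity of joint lock below 0.2 rad/s and value of joint knob above 1 rad and contact force between the fingers and knob below 0.3 N); the arm keeps its last pose, push and grip.
It fails at once if the lock is forced: turned more than 0.5 rad with the key not fully home (value of joint lock above 0.5 rad and z of key_tip in the frame of keyhole above -0.023 m).
It fails at once if jar moved more than 30 mm or tipped (distance of jar_mid from where it was at the start of the episode above 0.03 m or angle between jar_mid's own z axis and vertical above 0.35 rad).
It fails at once if carton moved more than 30 mm or tipped (distance of carton_mid from where it was at the start of the episode above 0.03 m or angle between carton_mid's own z axis and vertical above 0.35 rad).
It fails at once if phone moved more than 30 mm or tipped (distance of phone_mid from where it was at the start of the episode above 0.03 m or angle between phone_mid's own z axis and vertical above 0.35 rad).
It also fails if it takes over 58 s, if anything falls off the work surface, if the arm or the gripper's body presses on something with over 40 N, if the wrist force passes 120 N, or if a joint passes its speed limit or range.

## Robot

A 7-joint arm with a two-finger parallel gripper is mounted at the origin on the work surface. World frame = base frame: x ahead of the robot, y to its left, z up, the work surface at z = 0. Lengths are in mm, angles in rad, forces in N, time in s.
With the tool pointing down it reaches from about 400 to 900 mm from the base axis. Payload 5.6 kg.
Tool frame: the origin (TCP) lies midway between the tips of the shut fingers; the grasp point (between the pads) lies 19 mm behind it; z points along the fingers, y is the line along which they close (so a half turn about z gives the same grasp; the last joint's range is limited). The gripper opens to 92 mm and grips with 3 to 60 N. Pads are 20 mm wide; open, the fingers measure 128 mm over their backs; the gripper's body (75 mm by 189 mm) begins 69 mm behind the grasp point.
Start: joints at [1.224, 0.468, -0.012, 1.603, 0.006, 1.071, -0.056], TCP at [194.405, -620.255, 214.592] pointing down, gripper open.
Joint ranges: [-2.53, 2.53], [-0.31, 2.02], [-1.57, 1.55], [0.28, 2.44], [-1.29, 4.43], [0.15, 1.84], [-2.92, 2.92]. Speed limits (rad/s): [2.57, 2.57, 3.14, 3.14, 3.14, 3.14, 3.14].

## Interface

Orientations are given as a rotation vector (axis times angle).
In Python, from cell import robot, grip, kin, viewer gives the robot as it stands. Calls block until the motion is done:
- robot.movep(position, orientation): joint-space move of the TCP to a pose.
- robot.servo_line(position, feed=150, rotation=None): straight line of the TCP; rotation=None keeps the orientation; feed is the mean speed in mm/s.
- robot.goto_joints(angles): joint-space move.
- grip(opening, newtons=None): opening from 0.0 (shut) to 1.0 (fully open); newtons is the grip in N (None keeps the last); returns when the fingers have stopped.
- robot.hold(seconds).
- kin.ik(position, orientation): joint angles nearest the present ones, or None.
- robot.observe(): the state.
- viewer.read_camera(name): name is "scene" or "top" or "wrist"; returns the picture (420x560x3 uint8, red, green, blue); there is no depth.
- viewer.camera_info(name): a dict with "camera_matrix" (3x3 intrinsics, pixels), "R" (3x3) and "t" (3): a world point X has camera coordinates R X + t. Camera axes: x right, y down, z forward; pixel columns grow to the right and rows downward; lengths in mm; the calibration is good to about 2 mm. A picture is of the moment at which its call begins: read the wrist's pose just before it. camera_info takes no time and is no camera call; for the wrist camera it gives the pose at the moment of the call.
A pose or a line that the arm cannot do raises robot.IKError and nothing moves.
- robot.job_done(): hands the job in; it is judged then, once.
Trained networks look in the newest picture that a camera, given by its name, has taken for a name from the list of things; names that differ only in an ending like _2 or _b are one class to them, and where a whole thing is asked for, a point or a joint stands for the part that bears it (a point fixed in the world has none). Each returns a list of dicts, best first, with "confidence" (0 to 1); they miss things now and then, are a little off and sometimes report something else, mostly with a low value. They report only what shows in the picture. A call takes as long as a camera call. They do not tell look-alikes from the thing itself.
- viewer.silhouettes(name, camera): "mask" (420x560 bool, what is visible of it).
- viewer.pinpoint(name, camera): "at" ([x, y, z] in mm, in the coordinates of the camera as it stood for that picture, good to about 4 mm: a listed point, or the origin of a listed thing).
The state is a dict: "t": time; "joints": joint angles; "joint_velocities": joint speeds; "joint_torque": joint torques, N m; "tcp_pos": TCP position; "tcp_rot": TCP orientation; "contact_force": force on the tool from outside, world axes, zero at the start; "wrist_torque": the same for the moment, N m; "grip_width": opening from 0.0 (shut) to 1.0 (fully open); "grip_force": force on a finger pad.
Only numpy, scipy, OpenCV 4.12 (cv2) and the standard library are available. Lean on these libraries where they do the work, as an engineer would, in place of code of your own. Each camera call takes 0.05 s, during which the arm holds its last target. There are 200 camera calls.

## Working session

There is one attempt and no reset: what is moved stays moved. The work goes in short steps, each a Python script; the robot and the scene stay as the last script left them, time stands still between calls to the robot, and variables do not carry over. Pictures are saved under pics/ and viewed, at most 10 in all, crops included, and the job is handed in when it is done.

```bash
ls; mkdir -p pics
cat > h.py <<'E'
import numpy as np, cv2
from cell import robot, grip, kin, viewer
def world(cam,p):
    i=viewer.camera_info(cam); return np.array(i["R"]).T@(np.array(p)-np.array(i["t"]))
def pix(cam,X):
    i=viewer.camera_info(cam); c=np.array(i["camera_matrix"])@(np.array(i["R"])@np.array(X)+np.array(i["t"])); return c[:2]/c[2]
def ray_z(cam,uv,z):
    i=viewer.camera_info(cam); R=np.array(i["R"]); C=-R.T@np.array(i["t"])
    d=R.T@np.linalg.inv(i["camera_matrix"])@np.array([uv[0],uv[1],1]); return C+d*(z-C[2])/d[2]
def save(cam,name,crop=None,s=1):
    a=viewer.read_camera(cam)[:,:,::-1]
    if crop: a=a[crop[1]:crop[3],crop[0]:crop[2]]
    cv2.imwrite("pics/"+name,cv2.resize(a,None,fx=s,fy=s,interpolation=cv2.INTER_CUBIC))
E
python3 - <<'E'
from h import *
a=viewer.read_camera("scene")[:,:,::-1]; b=viewer.read_camera("top")[:,:,::-1]
cv2.imwrite("pics/a.png",cv2.resize(np.vstack([a,b]),(560*5//7,600))) 
cv2.imwrite("pics/scene.png",a);cv2.imwrite("pics/top.png",cv2.resize(b,(800,600)))
for n in ["panel","knob_grip","key_bow","rack_top","keyhole","jar_mid","carton_mid","phone_mid"]:
    for c in ["top","scene"]:
        for r in viewer.pinpoint(n,c): 
            w=world(c,r["at"]);print(n,c,round(r["confidence"],2),w.round(),pix(c,w).round())
E
```

```text
pics
panel top 0.75 [600. -45.   3.] [292. 194.]
panel scene 0.98 [598. -50.  -3.] [281. 246.]
knob_grip top 0.55 [591.  26.  82.] [265. 193.]
knob_grip top 0.55 [697. 331.   4.] [154. 161.]
knob_grip scene 0.69 [595.  25.  80.] [304. 213.]
key_bow top 0.67 [ 554. -312.   68.] [397. 206.]
key_bow top 0.51 [ 551. -312.   44.] [394. 209.]
key_bow scene 0.59 [559. 355.  49.] [382. 172.]
key_bow scene 0.42 [ 555. -310.   71.] [185. 259.]
rack_top top 0.76 [ 552. -311.   48.] [394. 208.]
rack_top top 0.6 [ 364. -210.   50.] [359. 281.]
rack_top scene 0.92 [ 554. -310.   47.] [186. 265.]
rack_top scene 0.59 [ 363. -211.   45.] [187. 207.]
keyhole scene 0.7 [ 553. -311.   70.] [184. 259.]
keyhole scene 0.58 [ 610. -114.   65.] [264. 241.]
jar_mid top 0.74 [ 549. -314.   71.] [398. 208.]
jar_mid top 0.73 [564. 358.  48.] [139. 207.]
jar_mid scene 0.68 [558. 357.  51.] [382. 171.]
carton_mid top 0.6 [ 692. -319.   18.] [392. 158.]
carton_mid top 0.18 [605. -46.   3.] [292. 192.]
carton_mid scene 0.62 [ 692. -328.   21.] [207. 313.]
phone_mid top 0.55 [697. 332.   8.] [154. 161.]
phone_mid scene 0.88 [700. 328.   3.] [406. 213.]
```

View pics/top.png

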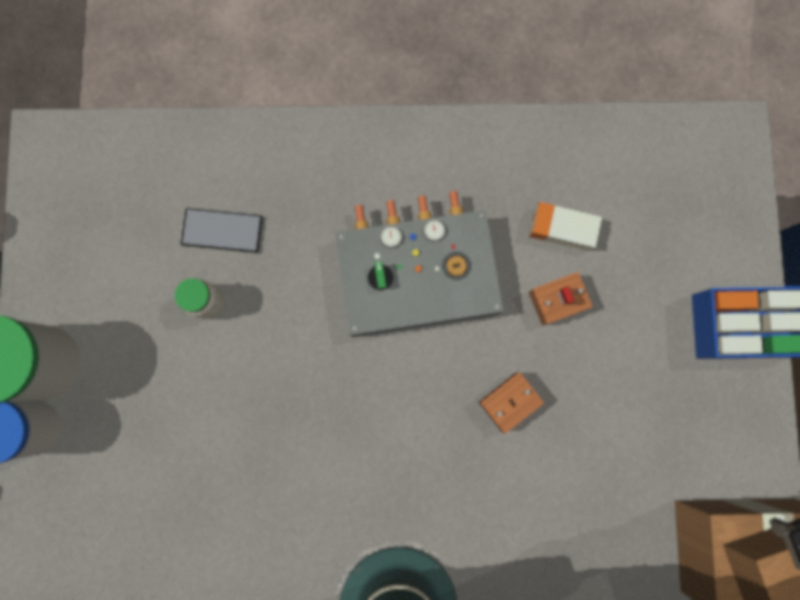

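View pics/scene.png

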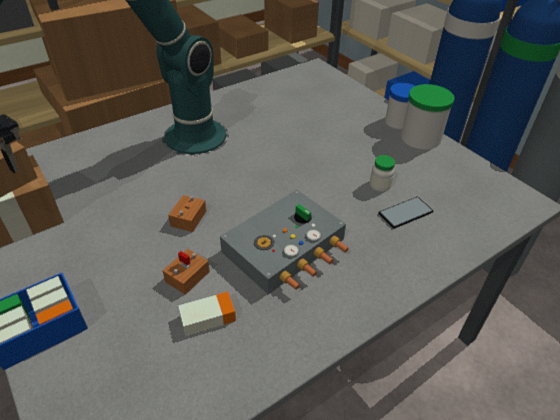

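The two racks are at top-picture pixels (562,299), holding the red key, and (512,402), empty. The first lies farthest right (y≈-311), so I choose it. The knob is at (380,275), the lock at (456,266), the jar at (194,296), the carton at (567,226) and the phone at (222,230). I'll check the choice with the wrist camera on the way to the knob.

```bash
cat >> h.py <<'E'
from scipy.spatial.transform import Rotation as Ro
def down(a): return (Ro.from_euler('z',a)*Ro.from_euler('x',np.pi)).as_rotvec()
def yaw(): 
    M=Ro.from_rotvec(robot.observe()["tcp_rot"]).as_matrix(); return np.arctan2(M[1,0],M[0,0])
E
python3 - <<'E'
from h import *
o=robot.observe(); M=Ro.from_rotvec(o["tcp_rot"]).as_matrix(); i=viewer.camera_info("wrist")
R=np.array(i["R"]);C=-R.T@np.array(i["t"])
print("yaw",yaw(),M.round(2).tolist(),"cam in tool",(M.T@(C-o["tcp_pos"])).round(),(M.T@R.T).round(2).tolist())
off=M.T@(C-o["tcp_pos"])
def look(x,y,z,a,names,fn):
    A=Ro.from_rotvec(down(a)).as_matrix()
    fwd=(M.T@R.T)[:,2]  # optical axis in tool frame
    z0=z[1]; d=A@fwd; c=A@off
    h=z[0]+c[2]-z0; p=np.array([x,y,z[0]])-[c[0]+d[0]*h/-d[2],c[1]+d[1]*h/-d[2],0]
    robot.movep(p,down(a)); robot.hold(0.2)
    save("wrist",fn)
    for n in names:
        for r in viewer.pinpoint(n,"wrist"):
            w=world("wrist",r["at"]);print(n,round(r["confidence"],2),w.round(1),pix("wrist",w).round())
    print(robot.observe()["t"],p)
look(554,-311,(230,60),0.,["rack_top","key_bow"],"w1.png")
look(595,25,(230,80),0.,["knob_grip","keyhole"],"w2.png")
a=np.hstack([cv2.imread("pics/w1.png"),cv2.imread("pics/w2.png")])
cv2.imwrite("pics/w12.png",cv2.resize(a,(800,300)))
E
```

```text
yaw 0.30366208319228555 [[0.95, 0.3, -0.0], [0.3, -0.95, -0.0], [-0.0, 0.0, -1.0]] cam in tool [  71.   -0. -170.] [[-0.0, -0.97, -0.26], [1.0, -0.0, -0.0], [-0.0, -0.26, 0.97]]
rack_top 0.69 [ 552.8 -316.    43.4] [284. 202.]
rack_top 0.63 [ 358.  -211.1   45.1] [206. 344.]
key_bow 0.58 [ 551.8 -306.    69.9] [276. 209.]
3.0333 [ 572.99228327 -311.03517641  230.        ]
knob_grip 0.77 [591.4  26.4  83.5] [278. 210.]
keyhole 0.58 [ 617.5 -109.1   65. ] [403. 182.]
keyhole 0.51 [ 6.913e+02  3.294e+02 -5.000e-01] [ 33. 114.]
4.6583 [608.68420849  24.96612435 230.        ]
```

View pics/w12.png

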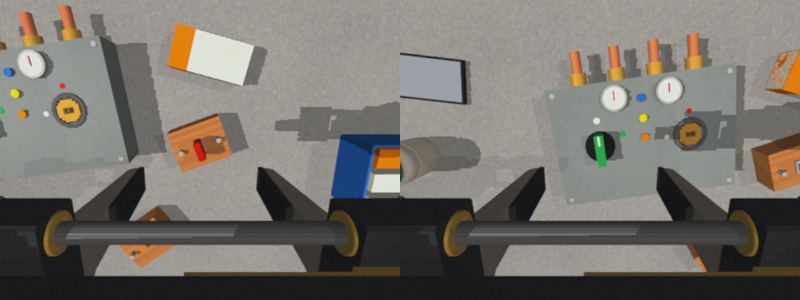

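Left half: the red key stands in the chosen rack at (200,147), and the look-alike rack is empty. Right half: the knob is at (600,148) with its white line pointing up and slightly left, and the brass lock is at (690,133). Next I'll measure these closely from the saved pictures.

Run:
```python
from h import *
a=cv2.imread("pics/w2.png"); hsv=cv2.cvtColor(a,cv2.COLOR_BGR2HSV)
def big(m,roi):
    k=np.zeros(m.shape,np.uint8); x0,y0,x1,y1=roi; k[y0:y1,x0:x1]=m[y0:y1,x0:x1]
    n,l,s,c=cv2.connectedComponentsWithStats(k); j=1+np.argmax(s[1:,4]); return (l==j).astype(np.uint8)
g=big(cv2.inRange(hsv,(50,120,40),(85,255,255)),(240,170,320,250))
V=hsv[:,:,2][g>0]; print("green V pct",np.percentile(V,[5,25,50,75,95]))
blk=big(cv2.inRange(hsv,(0,0,0),(180,255,60)),(250,170,310,240))
br=big(cv2.inRange(hsv,(10,90,90),(30,255,255)),(370,150,440,220))
def rect(m,z):
    c=cv2.findContours(m,0,1)[0][0]; r=cv2.minAreaRect(c); b=cv2.boxPoints(r)
    return np.array([ray_z("wrist",p,z)[:2] for p in b]).round(1).tolist(), b.round().tolist()
print("green",rect(g,94)); 
def circ(m,z):
    c,r=cv2.minEnclosingCircle(cv2.findContours(m,0,1)[0][0]); return c,r,ray_z("wrist",c,z).round(1),(ray_z("wrist",(c[0]+r,c[1]),z)-ray_z("wrist",c,z))[:1].round(1),(ray_z("wrist",(c[0]+r,c[1]),z)-ray_z("wrist",c,z)).round(1)
print("disc",circ(((blk|g)>0).astype(np.uint8),70)); print("brass",circ(br,65))
A=cv2.resize(a[165:245,245:325],None,fx=5,fy=5,interpolation=cv2.INTER_CUBIC)
B=cv2.resize(a[145:225,362:442],None,fx=5,fy=5,interpolation=cv2.INTER_CUBIC)
cv2.imwrite("pics/crop.png",np.hstack([A,B]))
print(viewer.camera_info("wrist")["camera_matrix"])
```

```text
green V pct [ 64.  134.5 165.  167.  169. ]
green ([[618.4, 36.1], [620.6, 21.1], [570.8, 14.1], [568.4, 29.7]], [[269.0, 186.0], [284.0, 184.0], [290.0, 231.0], [275.0, 233.0]])
disc ((280.4469299316406, 208.61428833007812), 24.50827980041504, array([588.6,  24.5,  70. ]), array([-0.]), array([ -0. , -26.9,   0. ]))
brass ((406.0, 187.5), 17.755380630493164, array([ 611. , -113.1,   65. ]), array([-0.]), array([ -0. , -19.5,   0. ]))
[[311.42994423   0.         280.9193882 ]
 [  0.         311.42994423 205.26202355]
 [  0.           0.           1.        ]]
```

View pics/crop.png

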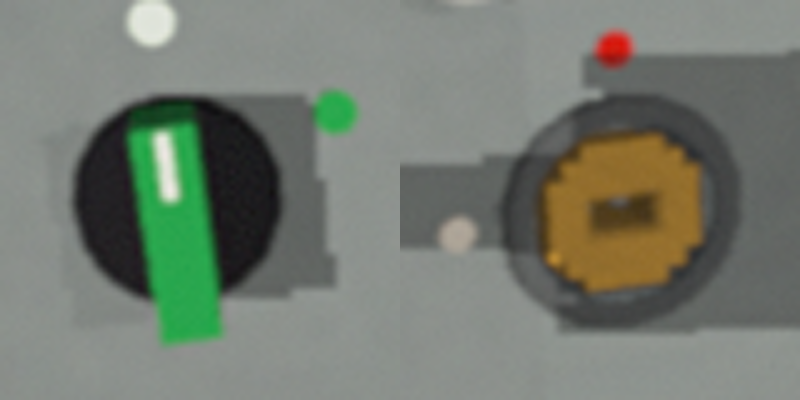

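The left crop shows the knob disc centred at (178,198), its bar running from (162,124) to (192,340), the white dot at (151,22) and the green dot at (335,112). The right crop shows the slot centred at (625,212), roughly along the image's x.

Run:
```python
from h import *
q=lambda x,y,z,x0=245,y0=165: ray_z("wrist",(x0+x/5-.4,y0+y/5-.4),z)
t=q(162.5,124.5,94);b=q(192.5,340.5,94);d=q(178,198,70);k=q(624,212,65,362-80,145)
w=q(151,22,62);g=q(335,112,62)
print("bar",t.round(1),b.round(1),(t+b)[:2]/2,np.linalg.norm(t-b),"yaw",np.arctan2(*(t-b)[[1,0]]))
print("disc",d.round(1),"lock",k.round(1),"dist",np.linalg.norm((d-k)[:2]),"panel yaw",np.arctan2(-(d-k)[0],(d-k)[1]))
print("dots",[np.arctan2(*(v-d)[[1,0]]) for v in (w,g)])
c=(t+b)/2; bar=np.arctan2(*(t-b)[[1,0]])
for a in (bar,bar-1.35,bar+1.0):
    J=kin.ik([c[0],c[1],74],down(a)); print(a,None if J is None else np.round(J,2))
# rack (picture w1): rack outline and key from w1 pose
```

```text
bar [615.2  27.8  94. ] [569.3  21.8  94. ] [592.23773749  24.78078138] 46.27440974158615 yaw 0.130417835751178
disc [593.7  24.8  70. ] lock [ 611.6 -113.5   65. ] dist 139.3978372399268 panel yaw 0.12889492703764382
dots [np.float64(0.1535597206776776), np.float64(-1.1041617292391883)]
0.130417835751178 [ 0.07  0.56 -0.22  1.84  0.17  0.76 -1.68]
-1.219582164248822 [-0.11  0.55  0.02  1.85 -0.01  0.75 -2.88]
1.130417835751178 [ 0.2   0.59 -0.4   1.83  0.31  0.79 -0.79]
```

Run:
```python
from h import *
c=np.array([592.8,24.8]); bar=.13
grip(0.5); robot.movep([*c,130],down(bar)); robot.servo_line([*c,75],feed=100)
grip(0.0,20); o=robot.observe(); print("w",o["grip_width"],o["contact_force"],o["grip_force"])
for s in (.4,.8,1.12): robot.servo_line([*c,75],feed=60,rotation=down(bar-s)); o=robot.observe(); print(o["t"],yaw(),np.round(o["wrist_torque"],2),np.round(o["joints"],2)[-1],o["grip_width"])
grip(0.5); robot.servo_line([*c,150],feed=200)
# look back at the knob
robot.movep([608.7,25,230],down(0)); robot.hold(.1)
save("wrist","w3.png",(230,120,460,260),3); print(robot.observe()["t"])
```

```text
w 0.13798679966138258 [-0.10431774 -1.92718354  2.06375113] 19.9915212392807
7.8 -0.2680656096675406 [-0.6  0.1 -0. ] -2.02 0.1393269281552791
8.35 -0.6676010263860167 [-0.77  0.17  0.02] -2.35 0.1398421648378714
8.8167 -0.9883793537009623 [-0.67  0.27 -0.1 ] -2.62 0.13923443575104685
11.0
```

View pics/w3.png

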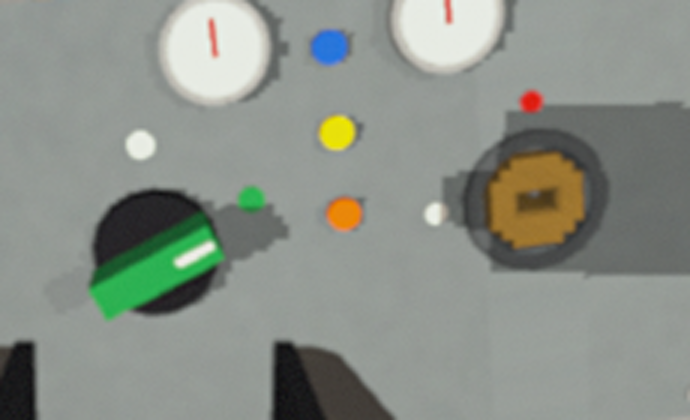

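The knob's white line now points at the green dot at (250,200), so it has clicked over. Next I'll move over the rack.

Run:
```python
from h import *
robot.movep([573,-311,200],down(0)); robot.hold(.15)
save("wrist","w4.png")
a=cv2.imread("pics/w4.png"); cv2.imwrite("pics/w4c.png",cv2.resize(a[140:260,205:355],None,fx=5,fy=5,interpolation=cv2.INTER_CUBIC))
hsv=cv2.cvtColor(a,cv2.COLOR_BGR2HSV)
m=cv2.inRange(hsv,(0,170,60),(6,255,255))|cv2.inRange(hsv,(174,170,60),(180,255,255)); m[260:]=0;m[:140]=0;m[:,:205]=0;m[:,355:]=0
print("key px",[b.round(1).tolist() for b in cv2.boxPoints(cv2.minAreaRect(np.argwhere(m)[:,::-1].astype(np.float32)))])
print(robot.observe()["t"], pix("wrist",[553,-311,87]))
```

```text
key px [[269.79998779296875, 205.89999389648438], [281.8999938964844, 201.39999389648438], [293.79998779296875, 233.1999969482422], [281.79998779296875, 237.6999969482422]]
12.4833 [282.3871601  222.50771767]
```

View pics/w4c.png

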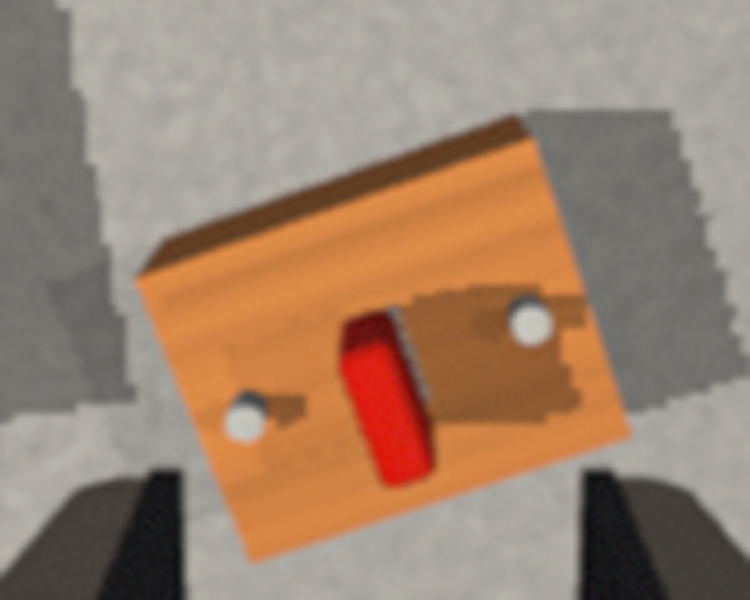

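The crop shows the key's bow top centred near (388,412), studs at (246,424) and (531,325), and rack-top corners at (138,277), (535,138), (630,436) and (252,562).

Run:
```python
from h import *
q=lambda x,y,z: ray_z("wrist",(205+x/5-.4,140+y/5-.4),z)
K=[q(x,y,87) for x,y in [(343,358),(390,340),(433,465),(386,485)]]
f=(K[0]+K[1])/2;b=(K[2]+K[3])/2
print("key",((f+b)/2).round(1),np.linalg.norm(f-b),np.linalg.norm(K[0]-K[1]),np.arctan2(*(f-b)[[1,0]]))
s1,s2=q(246,424,57),q(531,325,57);print("studs",((s1+s2)/2).round(1),np.linalg.norm(s1-s2),np.arctan2(-(s1-s2)[0],(s1-s2)[1]))
C=[q(x,y,45) for x,y in [(138,277),(535,138),(630,436),(252,562)]]
print("rack",np.mean(C,0).round(1),[np.linalg.norm(C[i]-C[i-1]).round(1) for i in range(4)],np.arctan2(*(C[0]-C[3])[[1,0]]),np.arctan2(-(C[0]-C[1])[0],(C[0]-C[1])[1]))
for X,h in (([553,-311],30),([611.6,-113.5],30)):
  for a in (.33,1.70,-.15): 
    J=kin.ik([*X,90],down(a)); print(X,a,None if J is None else np.round(J,2))
```

```text
key [ 553.4 -310.9   87. ] 26.534432549506914 9.552813783921712 0.3172814948634363
studs [ 552.  -310.8   57. ] 63.521615180368926 0.3496348261147327
rack [ 552.3 -311.    45. ] [np.float64(69.6), np.float64(89.4), np.float64(69.4), np.float64(88.9)] 0.3386446485163492 0.3421983030439884
[553, -311] 0.33 [ 0.53  0.59 -0.1   1.73  0.08  0.83 -0.84]
[553, -311] 1.7 [ 0.74  0.62 -0.38  1.71  0.29  0.86  0.36]
[553, -311] -0.15 [ 0.47  0.58 -0.01  1.73  0.01  0.82 -1.27]
[611.6, -113.5] 0.33 [ 0.24  0.57 -0.14  1.76  0.11  0.82 -1.2 ]
[611.6, -113.5] 1.7 [ 0.44  0.61 -0.42  1.74  0.31  0.85  0.01]
[611.6, -113.5] -0.15 [ 0.17  0.57 -0.05  1.76  0.04  0.81 -1.62]
```

Run:
```python
from h import *
c=np.array([552.4,-311.0]); a=.34
grip(0.4); robot.movep([*c,120],down(a)); robot.servo_line([*c,62],feed=90)
grip(0.0,55); robot.hold(.1); o=robot.observe(); print("w mm",o["grip_width"]*92,o["contact_force"].round(1),o["tcp_pos"])
robot.servo_line([*c,150],feed=120); o=robot.observe(); print(o["grip_width"]*92,np.round(o["contact_force"],1),o["t"])
L=np.array([611.6,-113.5])
robot.movep([*L,150],down(1.70)); robot.hold(.15)
o=robot.observe(); print(o["tcp_pos"],np.round(o["contact_force"],1),np.round(o["wrist_torque"],2),o["t"])
save("wrist","w5.png"); a=viewer.read_camera("scene")[:,:,::-1]
w=cv2.imread("pics/w5.png"); cv2.imwrite("pics/w5c.png",np.hstack([w[60:360,150:450],cv2.resize(a[180:280,210:340],(390,300),interpolation=cv2.INTER_CUBIC)]))
for n in ["key_tip","key_bow","keyhole"]:
    for r in viewer.pinpoint(n,"wrist"): print(n,round(r["confidence"],2),world("wrist",r["at"]).round(1))
```

```text
w mm 11.651507987933638 [-0.6  0.2  2.5] [ 552.59145165 -311.0997667    62.36779784]
11.378681223914251 [-0.2 -0.2 -0.2] 15.5167
[ 611.09712306 -115.97361197  149.53400618] [ 0.5  0.5 -0.1] [-0.02 -0.11  0.01] 16.5
key_bow 0.89 [ 610.5 -109.3  156.8]
keyhole 0.89 [ 615.3 -110.2   67.9]
```

View pics/w5c.png

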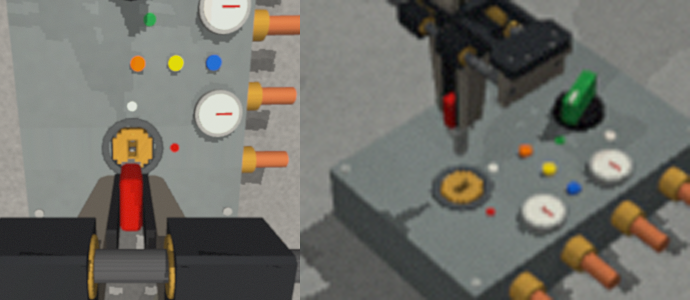

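The left part shows the key gripped at (131,200), with the slot in line ahead of it at (131,150). The right part shows the key upright above the lock. I'll let the arm settle and measure the slot once more from here.

Run:
```python
from h import *
robot.servo_line([611.6,-113.5,150],feed=100,rotation=down(1.70)); robot.hold(.3); o=robot.observe(); print(o["tcp_pos"],yaw(),o["t"])
save("wrist","w6.png"); a=cv2.imread("pics/w6.png")
hsv=cv2.cvtColor(a,cv2.COLOR_BGR2HSV); br=cv2.inRange(hsv,(10,90,90),(30,255,255)); k=np.zeros_like(br); k[180:240,240:325]=br[180:240,240:325]
n,l,s,c=cv2.connectedComponentsWithStats(k); j=1+np.argmax(s[1:,4]); print(s[j])
cx,r=cv2.minEnclosingCircle(cv2.findContours((l==j).astype(np.uint8),0,1)[0][0]); print(cx,r,ray_z("wrist",cx,65))
cv2.imwrite("pics/w6c.png",cv2.resize(a[170:300,220:340],None,fx=4.5,fy=4.5,interpolation=cv2.INTER_CUBIC))
```

```text
[ 611.60853383 -113.46488393  150.00895866] 1.7000212726886068 17.3
[ 261  191   41   39 1176]
(281.216064453125, 210.42672729492188) 22.432178497314453 [ 611.03660139 -113.87393366   65.        ]
```

View pics/w6c.png

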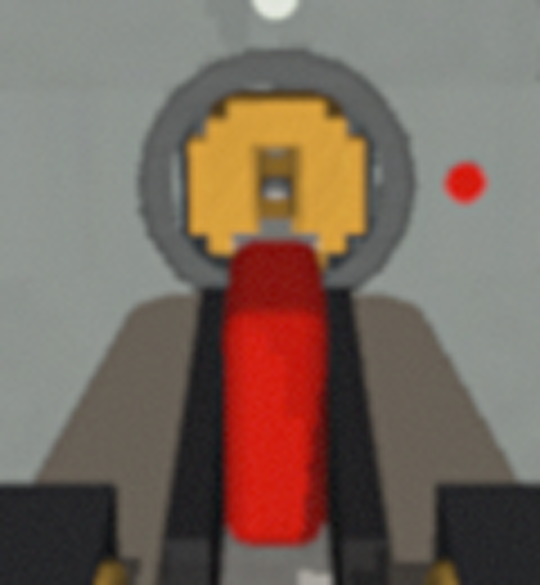

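```bash
cat > ins.py <<'E'
from h import *
import sys
L=np.array([611.3,-113.7]); 
robot.servo_line([*L,112],feed=60,rotation=down(1.70)); robot.hold(.1)
for z in np.arange(110,101,-2.):
    robot.servo_line([*L,z],feed=25); o=robot.observe(); F=np.array(o["contact_force"])
    print(z,np.round(o["tcp_pos"],1),F.round(1),round(o["grip_width"]*92,2),round(o["t"],1))
    if F[2]>14: break
E
python3 ins.py
```

```text
110.0 [ 611.3 -113.8  110. ] [ 0.3 -0.3 -0.7] 11.58 18.5
108.0 [ 611.2 -113.7  107.8] [-0.2  0.4 -1. ] 11.82 18.7
106.0 [ 611.3 -113.8  105.9] [-0.2 -0.1  0.4] 11.38 19.0
104.0 [ 611.4 -114.1  103.9] [ 2.  -0.1 -0.4] 11.67 19.2
102.0 [ 611.3 -114.   101.8] [ 1.3 -0.2 -1.5] 11.78 19.5
```

The blade is in the mouth with no load. Now I'll go past the pins with a wiggle.

Run:
```python
from h import *
L=np.array([611.4,-113.9]); u=np.array([np.cos(1.7),np.sin(1.7)])
s=1
for z in np.arange(100.5,79,-1.5):
    s=-s
    robot.servo_line([*(L+.8*s*u),z],feed=20); o=robot.observe(); F=np.array(o["contact_force"])
    print(round(z,1),np.round(o["tcp_pos"],1),F.round(1),round(o["grip_width"]*92,2),round(o["t"],1))
    if F[2]>35: break
```

```text
100.5 [ 611.2 -114.3  100.3] [-0.4  0.1 -0.6] 11.18 19.7
99.0 [ 611.5 -114.    99.6] [-0.5 -2.6  4.2] 11.46 20.0
97.5 [ 612.1 -115.7   97.6] [ 1.4 -4.   0.8] 11.62 20.2
96.0 [ 612.3 -115.4   97. ] [ 1.3 -6.4  5.7] 11.16 20.5
94.5 [ 612.6 -115.7   94.8] [ 2.7 -5.  -0. ] 11.81 20.8
93.0 [ 612.2 -115.6   93.4] [ 1.4 -7.4  2.3] 11.73 21.0
91.5 [ 612.1 -115.8   91.3] [ 3.1 -5.7 -1.1] 11.73 21.3
90.0 [ 612.  -114.9   90.1] [ 2.4 -6.6  2.2] 11.6 21.5
88.5 [ 612.  -114.8   89. ] [ 1.4 -4.3  5.4] 11.67 21.8
87.0 [ 611.7 -113.9   87.3] [ 1.6 -5.5  4.3] 11.39 22.1
85.5 [ 611.7 -114.    85.9] [ 0.5 -3.3  5.7] 11.38 22.3
84.0 [ 611.7 -113.9   84.4] [ 1.9 -4.9  4.7] 11.71 22.6
82.5 [ 611.7 -114.1   82.3] [ 2.1 -1.7  1.4] 11.74 22.8
81.0 [ 611.7 -114.    82.3] [-0.9 -4.6  9.9] 11.72 23.1
79.5 [ 611.8 -114.2   82.2] [-4.1 -1.9 19.4] 11.49 23.4
```

The arm stopped at z=82.3, and home predicts 82.4, so the collar is seated. Now the turn, keeping a light push.

Run:
```python
from h import *
L=np.array([611.5,-114.0])
robot.servo_line([*L,80.3],feed=20); robot.hold(.3); o=robot.observe(); print(np.round(o["tcp_pos"],1),np.round(o["contact_force"],1),np.round(o["wrist_torque"],2))
for a in [1.4,1.1,.8,.5,.2,.05,-.05,-.12,-.18]:
    robot.servo_line([*L,80.3],feed=30,rotation=down(a)); o=robot.observe()
    print(a,round(yaw(),3),np.round(o["tcp_pos"],1),np.round(o["contact_force"],1),np.round(o["wrist_torque"],2),round(o["grip_width"]*92,2),round(o["grip_force"],1),round(o["t"],1))
robot.hold(.5);o=robot.observe();print(round(yaw(),3),np.round(o["tcp_pos"],1),np.round(o["contact_force"],1),np.round(o["wrist_torque"],2),o["t"])
save("wrist","w7.png"); w=cv2.imread("pics/w7.png"); a=viewer.read_camera("scene")[:,:,::-1]
cv2.imwrite("pics/w7c.png",np.hstack([w[60:360,130:430],cv2.resize(a[180:280,210:340],(390,300),interpolation=cv2.INTER_CUBIC)]))
```

```text
[ 611.8 -114.1   82.2] [-2.7 -3.4 14.1] [-0.76  0.59 -0.03]
1.4 1.4 [ 611.9 -114.1   82.2] [-2.  -2.9 14.5] [-0.75  0.45  0.01] 11.49 55.0 24.4
1.1 1.1 [ 612.  -114.    82.2] [-3.1 -2.7 13.6] [-0.89  0.36  0.05] 11.55 55.0 24.8
0.8 0.8 [ 612.1 -114.1   82.2] [-3.4 -2.7 14.2] [-0.72  0.46  0.02] 11.57 55.0 25.2
0.5 0.5 [ 612.1 -114.1   82.2] [-1.6 -3.9 14.4] [-0.78  0.43  0.12] 11.76 55.0 25.7
0.2 0.2 [ 612.1 -114.2   82.2] [-2.3 -3.7 14. ] [-0.81  0.44  0.04] 11.72 55.0 26.1
0.05 0.05 [ 612.  -113.9   82.2] [-2.1 -3.2 15.4] [-0.62  0.53  0.09] 11.39 55.0 26.4
-0.05 -0.05 [ 612.  -114.    82.2] [-1.8 -3.4 14.2] [-0.66  0.57  0.14] 11.56 55.0 26.7
-0.12 -0.12 [ 612.  -114.1   82.2] [-2.1 -2.8 14.7] [-0.68  0.63  0.15] 11.68 55.0 26.9
-0.18 -0.179 [ 612.  -114.    82.2] [-2.3 -2.2 15.4] [-0.76  0.58  0.4 ] 11.76 55.0 27.2
-0.179 [ 612.  -114.1   82.2] [-2.9 -3.3 14.5] [-0.71  0.54  0.43] 27.7
```

View pics/w7c.png

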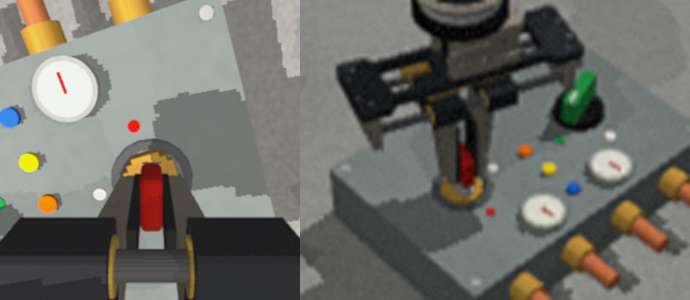

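The key is home and turned. The torque rose from 0.15 to 0.43 N m at the last step, which is the hard stop, and the knob is still at the green dot. I'm handing in.

```bash
python3 -c "
from h import *
print(robot.job_done())"
```

```text
the job is handed in; nothing more can be done
None
```

I handed the job in with the knob at the green dot and the red key fully home, turned to the stop and still gripped; no verdict came back.

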